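# Seat the keyed pattern plate on a cookie press

## Task

The white pattern plate of the cookie press is standing up on its ejector because it is turned the wrong way. With the fingertips, push the blue stub to turn the plate until the notch in its rim meets the red pin, then press the plate down until it sits fully home and flat on the press. Only push and press: do not lift the plate, and leave the other things on the table where they are.

Things in the scene. Friction and masses are not known exactly. Their poses are not given: they have to be found in the camera images.
- press: steel base of a bench cookie press, fixed. Origin on the table, under the plate's axis; z up. Flat top (the seat) 48 mm up, x -100..100, y -100..165 mm (the wing at y > 100 mm carries the green cutter). A fixed spindle 20 mm across stands at the origin, its top 78 mm up. A red locating pin stands at x = +73 mm, a red stripe just outside it. Dark lever along the -y side, up to 53 mm high
- pin_top (a point): top centre of the red locating pin: 10 mm across, tapering to 6 mm at its tip, 11 mm tall above the seat, 73 mm from the spindle axis, in the press's +x direction
- plate: white round plate, 150 mm across, 8 mm thick, about 0.3 kg, loose on the spindle (21.6 mm bore, 20 mm hub below); turns freely either way. Origin on its axis at the disc's underside; z up. Rim notch, between two black lines, in its +x direction; blue stub on top in -x. Origin 60 mm above the table at the start, 1 mm clear of the pin, notch 35 to 180 degrees from the pin; 48 mm when fully home
- notch (a point): middle of the notch in the plate's rim, at the plate's underside, 73 mm from its axis. The notch is 13 mm deep and 20 mm wide at the rim, 17 mm at its bottom, open through the whole thickness: it passes the pin when within about 4 degrees of it
- lug_top (a point): top centre of the blue stub: an upright cylinder 16 mm across, 22 mm tall above the plate's top face, 58 mm from the plate's axis, diametrically across from the notch. Pushing it sideways, about 1 to 4 N, turns the plate
- ejector (a joint): orange ejector collar under the plate (104 mm across), stiff by friction: 0 m raised as at the start, 0.012 m when the plate is fully home. It takes about 5 to 8 N of push on the plate to move it down, and it stays where it is left
- cutter_green: ring-shaped green cookie cutter, 52 mm across, 25 mm tall, standing loose on the side wing of the press; origin at the centre of its underside; loose bystander
- cutter_grey: ring-shaped dark grey cookie cutter, 56 mm across, 25 mm tall, loose on the table beside the press; origin at the centre of its underside; loose bystander
- rolling_pin: steel rolling pin with grey end discs, 330 mm long, 60 mm tall, lying on the table; origin on the table under its middle, x along it; loose bystander
- bowl: wooden bowl with a few biscuits, 184 mm across, 65 mm tall; origin at the centre of its underside; loose bystander
- jar: amber jar with a white cap, 70 mm across, 110 mm tall; origin at the centre of its underside; loose bystander
- mug: white mug, 76 mm across, 85 mm tall; origin at the centre of its underside; loose bystander
- biscuits: stack of five biscuits, 54 mm across, 37 mm tall; origin at the centre of its underside; loose bystander
Mind the look-alikes: they are no part of the job. Leave any green or purple look-alike of the plate alone.

How it is judged:
On the way, in this order (a step that is already met when the one before it is completed fails the run):
1. the plate has been turned, still up, until its notch is within 10 mm of the pin (horizontal distance between notch and pin_top below 0.01 m and z of plate in the frame of press above 0.052 m).
2. the plate is pressed home with the pin in its notch (z of plate in the frame of press below 0.0505 m and angle between plate's own z axis and vertical below 0.035 rad and horizontal distance between notch and pin_top below 0.008 m), for 0.2 s.
At the end, for the whole second after the job is handed in: The plate lies at rest flat on the seat (within 2.5 mm of fully down and 2 degrees of level) with the pin in its notch (centres within 8 mm) (all of step 2 and linear speed of plate below 0.02 m/s); the robot touches nothing.
It fails at once if the plate is lifted more than 6 mm above its starting height (z of plate in the frame of press above 0.066 m).
It fails at once if a bystander is moved by more than 25 mm (distance of any of cutter_green, cutter_grey, rolling_pin, bowl, jar, mug, biscuits from where it was at the start of the episode above 0.025 m).
It also fails if it takes over 64 s, if anything falls off the work surface, if the arm or the gripper's body presses on something with over 40 N, if the wrist force passes 120 N, or if a joint passes its speed limit or range.

## Robot

A 6-joint arm with a two-finger parallel gripper is mounted at the origin on the work surface. World frame = base frame: x ahead of the robot, y to its left, z up, the work surface at z = 0. Lengths are in m, angles in rad, forces in N, time in s.
With the tool pointing down it reaches from about 0.35 to 0.875 m from the base axis. Payload 4.2 kg.
Tool frame: the origin (TCP) lies midway between the tips of the shut fingers; the grasp point (between the pads) lies 19 mm behind it; z points along the fingers, y is the line along which they close (so a half turn about z gives the same grasp; the last joint's range is limited). The gripper opens to 87 mm and grips with 3 to 60 N. Pads are 19 mm wide; open, the fingers measure 117 mm over their backs; the gripper's body (75 mm by 190 mm) begins 51 mm behind the grasp point.
Start: joints at [1.512, 0.385, 0.008, 0, -1.194, -0.259], TCP at [0.195, 0.594, 0.2] pointing down, gripper open.
Joint ranges: [-3.14, 3.14], [-1.21, 2.06], [-1.07, 1.41], [-3.16, 2.05], [-2.99, -0.16], [-3.1, 3.1]. Speed limits (rad/s): [2.79, 2.79, 3.14, 3.14, 3.14, 3.14].

## Interface

Orientations are given as a rotation vector (axis times angle).
In Python, from rig import bot, cams, order gives the robot as it stands.
- The arm moves only by the tool send_rows, never from a script. Its arguments are lists of equal length, an entry for each row: "hand": the closure, from -1 (fully open) to 1 (shut); "offset": the shift along the tool's x, y, z in units of 25 mm (1.0 is 25 mm), a list of three; "rotation": the turn, a rotation vector about the tool's x, y, z in units of 6 degrees (1.0 is 6 degrees), a list of three. In form: {"hand": [hand, ...], "offset": [[dx, dy, dz], ...], "rotation": [[wx, wy, wz], ...]}. A call has 1 to 20 rows; each row is the pose to reach, as a shift and turn from the pose commanded when the call began, along the tool's axes at that moment; what a row does not reach only later rows make up. A row lasts 1/12 s, in which the tool goes at most 41.7 mm and 7.16 degrees, less where a joint would pass 70% of its speed; a pose out of reach is approached as far as the arm can. A call with a gripper value outside its range is refused whole. The fingers move at their own pace and stop on an object; the grip force is fixed at half the most. Time passes only in rows, so rows that repeat a pose let the fingers close. It gives the time, the measured TCP pose, the force, the opening and the grip force at its end, in the units of the state.
- bot.observe(): the state, without advancing time (a new reading comes with each control period).
- cams.grab_frame(name): name is "scene" or "side" or "wrist"; returns (picture, depth): 400x640x3 uint8, red, green, blue; 400x640 float32, m along the optical axis (not along the pixel's ray), 0 where there is no reading.
- cams.camera_info(name): a dict with "K" (3x3 intrinsics, pixels), "world_from_camera" (4x4, takes a point from camera to world coordinates). Camera axes: x right, y up, looking along -z (the intrinsics and any distortion apply to the point x, -y, -z); pixel columns grow to the right and rows downward; lengths in m; the calibration is good to about 2 mm. A picture is of the moment at which its call begins: read the wrist's pose just before it. camera_info takes no time and is no camera call; for the wrist camera it gives the pose at the moment of the call.
- order.finish_job(): hands the job in; it is judged then, once.
Trained networks look in the newest picture that a camera, given by its name, has taken for a name from the list of things; names that differ only in an ending like _2 or _b are one class to them, and where a whole thing is asked for, a point or a joint stands for the part that bears it (a point fixed in the world has none). Each returns a list of dicts, best first, with "p" (0 to 1); they miss things now and then, are a little off and sometimes report something else, mostly with a low value. They report only what shows in the picture. A call takes as long as a camera call. They do not tell look-alikes from the thing itself.
- cams.boxes_of(camera, thing): "point" ([column, row] in pixels, amid what is visible of it).
- cams.silhouettes(camera, thing): "pixels" (400x640 bool, what is visible of it) and "point" ([column, row] in pixels, amid what is visible of it).
The state is a dict: "time": time; "qpos": joint angles; "joint_velocities": joint speeds; "tau": joint torques, N m; "tcp_pos": TCP position; "ee_rot": TCP orientation; "ft_force": force on the tool from outside, world axes, zero at the start; "moment": the same for the moment, N m; "grip_width": finger opening in m; "grip_force": force on a finger pad.
Only numpy, scipy, OpenCV 4.12 (cv2) and the standard library are available. Lean on these libraries where they do the work, as an engineer would, in place of code of your own. Each camera call takes 0.05 s, during which the arm holds its last target. There are 200 camera calls.

## Working session

There is one attempt and no reset: what is moved stays moved. The work goes in short steps, Python scripts to look and compute and a tool call to move; the robot and the scene stay as the last step left them, time stands still between calls to the robot, and variables do not carry over. Pictures are saved under pics/ and viewed, at most 11 in all, crops included, and the job is handed in when it is done.

Besides the shell and the picture viewer there is one more tool, called after "Call:" by a JSON object that holds its "fn" and its "kwargs". send_rows: Moves the arm, as the interface text tells. Its arguments: {"type":"object","properties":{"hand":{"type":"array","items":{"type":"number"}},"offset":{"type":"array","items":{"type":"array","items":{"type":"number"}}},"rotation":{"type":"array","items":{"type":"array","items":{"type":"number"}}}},"required":["hand","offset","rotation"]}

```bash
mkdir -p pics; ls
python3 - <<'E'
from rig import bot,cams
import cv2
s=bot.observe();print(s)
for c in("scene","side"):
    p,d=cams.grab_frame(c);cv2.imwrite(f"pics/{c}0.png",p[:,:,::-1])
    i=cams.camera_info(c);print(c,i)
    for t in("plate","lug_top","notch","pin_top","press"):
        print(t,[(b["point"],round(b["p"],2)) for b in cams.boxes_of(c,t)][:4])
E
```

```text
pics
{'time': 0.0, 'qpos': array([ 1.51160631e+00,  3.85548463e-01,  6.61377250e-03, -5.65585605e-04,
       -1.19403145e+00, -2.58588166e-01]), 'joint_velocities': array([-0.00050262,  0.00118153,  0.00112935, -0.00034844, -0.00133367,
        0.00017259]), 'tau': array([ 1.37600468e-04, -3.90668392e+01,  1.87405121e+01,  4.21974555e+00,
        1.08983635e-02, -2.01283342e-04]), 'tcp_pos': array([0.19505218, 0.59307153, 0.19934998]), 'ee_rot': array([ 3.09978470e+00, -4.97040661e-01, -4.82065134e-04]), 'ft_force': array([ 0.29938416, -0.44779002,  0.55239519]), 'moment': array([-0.01495462,  0.014296  , -0.05938852]), 'grip_force': 0.0, 'grip_width': 0.08701464584871377}
scene {'K': array([[362.0469829 ,   0.        , 319.96146855],
       [  0.        , 362.0469829 , 201.48755035],
       [  0.        ,   0.        ,   1.        ]]), 'world_from_camera': array([[-0.12390886, -0.76981686,  0.62612187,  1.17012485],
       [ 0.99216762, -0.08606126,  0.0905366 ,  0.10562183],
       [-0.01581177,  0.63243613,  0.77445111,  0.94094528],
       [ 0.        ,  0.        ,  0.        , 
[... 426 characters left out ...]
],
       [  0.        , 468.66078095, 197.35316802],
       [  0.        ,   0.        ,   1.        ]]), 'world_from_camera': array([[ 0.9489888 ,  0.18280786, -0.25690764,  0.13001386],
       [-0.31526329,  0.53612647, -0.78305649, -1.0863972 ],
       [-0.0054139 ,  0.82410539,  0.56641062,  0.85652513],
       [ 0.        ,  0.        ,  0.        ,  1.        ]])}
plate [([250.9, 198.3], 0.95), ([385.2, 242.4], 0.85), ([319.5, 184.1], 0.73)]
lug_top [([322.9, 186.4], 0.92), ([246.2, 199.3], 0.66), ([383.7, 238.2], 0.55)]
notch [([249.0, 198.1], 0.97), ([384.5, 239.1], 0.69), ([322.2, 185.6], 0.68)]
pin_top [([318.3, 198.5], 0.59), ([334.0, 228.2], 0.58)]
press [([313.7, 199.6], 0.91)]
```

View pics/scene0.png

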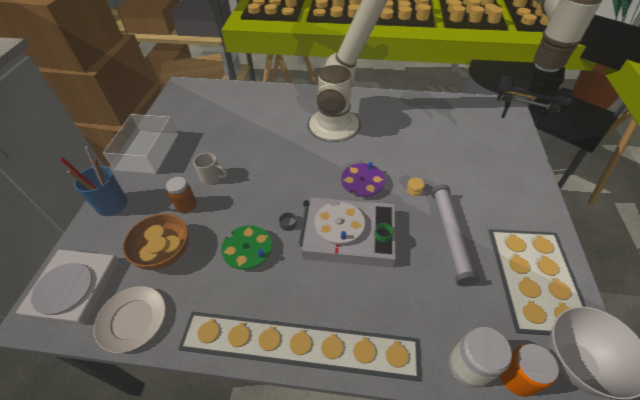

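View pics/side0.png

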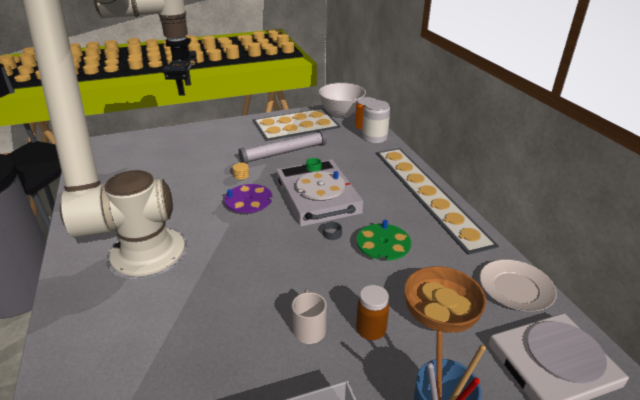

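The white plate on the press is at scene (340,222), with its blue stub at (343,236) and the red stripe at (337,250). In the side view it is at (320,185), stub at (336,175). The green and purple plates are look-alikes. Next I'll measure with depth and colours.

```bash
cat > h.py <<'E'
import numpy as np,cv2
from rig import bot,cams
def cloud(c):
    i=cams.camera_info(c);p,d=cams.grab_frame(c)
    v,u=np.mgrid[:400,:640];K=i["K"]
    P=np.stack([(u-K[0,2])/K[0,0]*d,-(v-K[1,2])/K[1,1]*d,-d],-1)
    W=i["world_from_camera"];P=P@W[:3,:3].T+W[:3,3]
    P[d==0]=np.nan
    return p,P,cv2.cvtColor(p,cv2.COLOR_RGB2HSV),i
def blob(m):
    n,l,s,c=cv2.connectedComponentsWithStats(m.astype(np.uint8));return [(l==k) for k in range(1,n) if s[k,4]>3]
def mask(H,n):
    h,s,v=H[...,0],H[...,1],H[...,2]
    return {"blue":(h>100)&(h<130)&(s>130)&(v>40),"red":((h<6)|(h>174))&(s>140)&(v>60)}[n]
E
python3 - <<'E'
from h import *
for c,(r0,r1,c0,c1) in dict(scene=(185,275,290,405),side=(150,225,270,370)).items():
    p,P,H,i=cloud(c)
    cv2.imwrite(f"pics/{c}1.png",cv2.resize(p[r0:r1,c0:c1,::-1],None,fx=6,fy=6,interpolation=cv2.INTER_CUBIC)[:600,:800])
    Q=P[r0:r1,c0:c1];h=H[r0:r1,c0:c1]
    for n in("blue","red"):
        for b in blob(mask(h,n)):
            v,u=np.nonzero(b);q=Q[b];print(c,n,len(u),u.mean()+c0,v.mean()+r0,np.nanmean(q,0).round(4),"zmax",np.nanmax(q[:,2]).round(4))
    w=(h[...,1]<60)&(Q[...,2]>.062)&(Q[...,2]<.075)
    b=max(blob(w),key=lambda b:b.sum());q=Q[b]
    cc,rad=cv2.minEnclosingCircle((q[:,:2]*1000).astype(np.float32));print(c,"plate",cc,rad,np.median(q[:,2]))
    w=(Q[...,2]>.043)&(Q[...,2]<.052);q=Q[w];print("seat rect",cv2.minAreaRect((q[:,:2]*1000).astype(np.float32)),np.median(q[:,2]))
E
```

```text
scene blue 15 342.8666666666667 234.06666666666666 [0.5927 0.0851 0.0898] zmax 0.0944
scene red 10 336.5 250.0 [0.6223 0.0707 0.0498] zmax 0.0524
scene plate (534.2454833984375, 68.17449188232422) 75.776123046875 0.06927053999970478
seat rect ((534.5208740234375, 90.8716812133789), (203.8308868408203, 284.1141052246094), 0.9560694694519043) 0.04923570660773796
side blue 26 335.5 174.76923076923077 [0.5842 0.0825 0.0817] zmax 0.0899
side red 6 347.5 183.5 [0.6215 0.0713 0.0479] zmax 0.0492
side plate (533.3875732421875, 68.64031982421875) 79.7330551147461 0.06660059083482828
seat rect ((530.8896484375, 93.51587677001953), (202.67750549316406, 291.9447937011719), 0.46068400144577026) 0.046896123824163694
```

View pics/scene1.png

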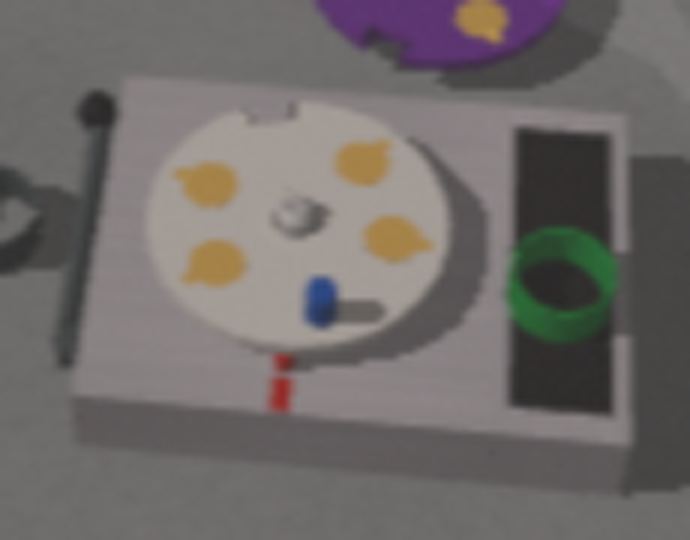

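The white plate's notch faces the robot at crop (272,112), the stub is near the pin side at crop (320,302), and the pin is at crop (283,360). The plate centre is about (0.534, 0.068), the stub sits at about +16° and the press is nearly aligned with the world axes. I'll straddle the stub and turn the plate about 165° counterclockwise. First I'll hover above the stub.

Call:
{"fn": "send_rows", "kwargs": {"hand": [0.4,0.4,0.4,0.4,0.4,0.4,0.4,0.4,0.4,0.4,0.4,0.4,0.4,0.4,0.4,0.4,0.4,0.4,0.4,0.4], "offset": [[1,0.7,0],[2,1.4,0],[3.2,2.1,0],[4.3,2.9,0],[5.4,3.6,0],[6.4,4.3,0],[7.5,5,0],[8.6,5.8,0],[9.6,6.5,0],[10.7,7.2,0],[11.8,7.9,0],[12.8,8.6,0],[13.9,9.4,0],[15,10.1,0],[16,10.8,0],[17.1,11.5,0],[18.2,12.2,0],[19.3,13,0],[20.3,13.7,0],[21.4,14.4,0]], "rotation": [[0,0,1],[0,0,2],[0,0,3],[0,0,4],[0,0,5],[0,0,6],[0,0,7],[0,0,8],[0,0,9],[0,0,10],[0,0,11],[0,0,12],[0,0,13],[0,0,14],[0,0,15],[0,0,16],[0,0,17],[0,0,18],[0,0,19],[0,0,20]]}}

```text
time: 2.37
tcp_pos: [0.5916, 0.0831, 0.2007]
ee_rot: [-1.113, 2.938, 0.0]
ft_force: [-0.4, 0.3, 0.0]
grip_width: 0.0262
grip_force: 0.0
```

```bash
cat >> h.py <<'E'
from scipy.spatial.transform import Rotation as R
def yaw():
    s=bot.observe();M=R.from_rotvec(s["ee_rot"]).as_matrix();return s,np.degrees(np.arctan2(M[1,0],M[0,0]))
E
python3 - <<'E'
from h import *
s,y=yaw();print(s["time"],s["tcp_pos"],s["qpos"],y,s["grip_width"],s["ft_force"])
p,P,H,i=cloud("wrist");cv2.imwrite("pics/w1.png",p[:,:,::-1]);print(i)
for n in("blue","red"):
    for b in blob(mask(H,n)&(P[...,2]>.04)):
        v,u=np.nonzero(b);q=P[b];print(n,len(u),u.mean(),v.mean(),np.nanmean(q,0).round(4),"zmax",np.nanmax(q[:,2]).round(4))
E
```

```text
2.3667 [0.59160353 0.08310157 0.20067936] [ 4.10284479e-01  3.37602823e-01 -6.26513400e-02 -1.04852931e-04
 -1.17027849e+00 -1.25692329e+00] -138.51117239966783 0.026217844096128717 [-3.85811490e-01  3.14974568e-01  2.46637257e-04]
{'K': array([[352.69014939,   0.        , 319.7856636 ],
       [  0.        , 352.69014939, 199.11124701],
       [  0.        ,   0.        ,   1.        ]]), 'world_from_camera': array([[-6.62829086e-01, -7.21769816e-01, -1.99263480e-01,
         5.37166978e-01],
       [ 7.48770353e-01, -6.38660847e-01, -1.77356368e-01,
         3.49860398e-02],
       [ 7.48690158e-04, -2.66759546e-01,  9.63762826e-01,
         3.84924635e-01],
       [ 0.00000000e+00,  0.00000000e+00,  0.00000000e+00,
         1.00000000e+00]])}
blue 280 84.375 60.225 [ 0.6495 -0.1454  0.0488] zmax 0.0521
blue 138 321.8840579710145 187.79710144927537 [0.5894 0.0839 0.09  ] zmax 0.0925
red 74 287.0135135135135 193.36486486486487 [0.6236 0.0688 0.049 ] zmax 0.0505
```

View pics/w1.png

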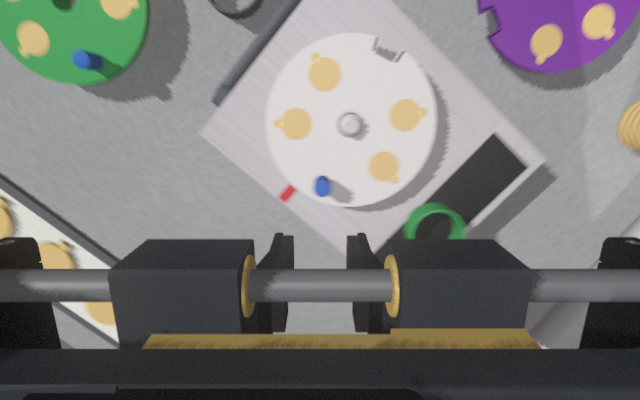

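The wrist view shows the white plate, notch at (388,48), spindle (349,124), stub (322,187) and red stripe (287,194). Next I'll get precise geometry: spindle, plate edge, pin/stripe and press edges.

```bash
cat >> h.py <<'E'
def geom(c="wrist",zt=.068,win=(20,230,180,560)):
    p,P,H,i=cloud(c);r0,r1,c0,c1=win
    K=i["K"];W=i["world_from_camera"]
    def ray(u,v,z):
        d=W[:3,:3]@np.array([(u-K[0,2])/K[0,0],-(v-K[1,2])/K[1,1],-1]);o=W[:3,3];return (o+d*(z-o[2])/d[2])[:2]
    win_=np.zeros((400,640),bool);win_[r0:r1,c0:c1]=1
    w=win_&(P[...,2]>zt-.006)&(P[...,2]<zt+.006)&(P[...,2]>.052)
    b=max(blob(w),key=lambda b:b.sum());print("plate z",np.median(P[b][:,2]))
    cn=max(cv2.findContours(b.astype(np.uint8),0,1)[0],key=len)[:,0]
    e=np.array([ray(u,v,zt) for u,v in cn])
    (cx,cy),r=cv2.minEnclosingCircle((e*1000).astype(np.float32));C=np.array([cx,cy])/1000
    from scipy.optimize import least_squares
    f=least_squares(lambda x:np.hypot(*(e-x[:2]).T)-x[2],[*C,.075],loss="soft_l1",f_scale=.001).x
    print("plate centre",f)
    out={"C":f[:2]}
    s=win_&(P[...,2]>zt+.006)&(H[...,1]<80)&(np.hypot(P[...,0]-f[0],P[...,1]-f[1])<.016)
    if s.any():
        v,u=np.nonzero(s);print("spindle",len(u),np.nanmean(P[s],0),ray(u.mean(),v.mean(),.078))
    for n in("blue","red"):
        for m in blob(win_&mask(H,n)):
            v,u=np.nonzero(m);q=P[m];t=q[:,2]>np.nanmax(q[:,2])-.004
            a=np.nanmean(q[t],0) if n=="blue" else np.r_[ray(u.mean(),v.mean(),.0485),.0485]
            print(n,len(u),a.round(4),"ang",np.degrees(np.arctan2(*(a[:2]-f[:2])[::-1])).round(1),"r",np.hypot(*(a[:2]-f[:2])).round(4))
    d=np.hypot(*(e-f[:2]).T);k=d<f[2]-.004
    if k.any(): n=e[k];a=n.mean(0)-f[:2];print("notch ang",np.degrees(np.arctan2(a[1],a[0])).round(1),k.sum())
    t=win_&(P[...,2]>.044)&(P[...,2]<.052);print("seat",cv2.minAreaRect((P[t][:,:2]*1000).astype(np.float32)))
E
python3 -c "
from h import *
geom()"
```

```text
plate z 0.0681932271889526
plate centre [0.53332769 0.06988821 0.07431845]
spindle 400 [0.53314093 0.06941009 0.07688897] [0.53314846 0.06926413]
blue 204 [0.5879 0.0858 0.0902] ang 16.2 r 0.0569
red 137 [0.622  0.071  0.0485] ang 0.7 r 0.0887
notch ang -163.1 37
seat ((532.9003295898438, 102.52738952636719), (200.51455688476562, 265.7738342285156), 0.5737330913543701)
```

Call:
{"fn": "send_rows", "kwargs": {"hand": [0.4,0.4,0.4,0.4,0.4,0.4,0.4,0.4,0.4,0.4,0.4,0.4], "offset": [[0,0.16,0],[0,0.16,0.5],[0,0.16,1],[0,0.16,1.5],[0,0.16,2],[0,0.16,2.6],[0,0.16,3.2],[0,0.16,3.8],[0,0.16,4.4],[0,0.16,4.8],[0,0.16,5],[0,0.16,5]], "rotation": [[0,0,1],[0,0,2],[0,0,3],[0,0,4.15],[0,0,4.15],[0,0,4.15],[0,0,4.15],[0,0,4.15],[0,0,4.15],[0,0,4.15],[0,0,4.15],[0,0,4.15]]}}

```text
time: 3.47
tcp_pos: [0.5875, 0.0876, 0.0744]
ee_rot: [0.462, -3.105, 0.001]
ft_force: [0.4, 0.3, -0.3]
grip_width: 0.0263
grip_force: 0.0
```

```bash
cat >> h.py <<'E'
def arc(C,th0,th1,n,r=.058):
    "rows following circle, from current pose; rotation in world yaw +(th) -> tool z -"
    s,y=yaw();M=R.from_rotvec(s["ee_rot"]).as_matrix();print(s["tcp_pos"],y,s["ft_force"],s["grip_width"])
    off=[];rot=[]
    for t in np.linspace(th0,th1,n+1)[1:]:
        a=np.radians(t);T=np.array([C[0]+r*np.cos(a),C[1]+r*np.sin(a),s["tcp_pos"][2]])
        o=M.T@(T-s["tcp_pos"])/.025;off.append([round(float(o[0]),2),round(float(o[1]),2),0]);rot.append([0,0,round(-(t-180-y+180)%360/6 if 0 else -(((t-180-y)+180)%360-180)/6,2)])
    print(off);print(rot)
E
python3 - <<'E'
from h import *
arc((.5333,.0695),16.6,100,20)
E
```

```text
[0.58752162 0.08763603 0.07444043] -163.06739072271844 [ 0.37210718  0.28527863 -0.28541806] 0.026267318784300622
[[-0.03, 0.09, 0], [-0.01, 0.26, 0], [0.02, 0.43, 0], [0.06, 0.59, 0], [0.11, 0.75, 0], [0.18, 0.91, 0], [0.25, 1.06, 0], [0.34, 1.2, 0], [0.44, 1.34, 0], [0.54, 1.47, 0], [0.66, 1.59, 0], [0.79, 1.71, 0], [0.92, 1.81, 0], [1.06, 1.91, 0], [1.2, 1.99, 0], [1.36, 2.06, 0], [1.51, 2.13, 0], [1.68, 2.18, 0], [1.84, 2.21, 0], [2.01, 2.24, 0]]
[[0, 0, np.float64(-0.64)], [0, 0, np.float64(-1.33)], [0, 0, np.float64(-2.03)], [0, 0, np.float64(-2.72)], [0, 0, np.float64(-3.42)], [0, 0, np.float64(-4.11)], [0, 0, np.float64(-4.81)], [0, 0, np.float64(-5.5)], [0, 0, np.float64(-6.2)], [0, 0, np.float64(-6.89)], [0, 0, np.float64(-7.59)], [0, 0, np.float64(-8.28)], [0, 0, np.float64(-8.98)], [0, 0, np.float64(-9.67)], [0, 0, np.float64(-10.37)], [0, 0, np.float64(-11.06)], [0, 0, np.float64(-11.76)], [0, 0, np.float64(-12.45)], [0, 0, np.float64(-13.15)], [0, 0, np.float64(-13.84)]]
```

Call:
{"fn": "send_rows", "kwargs": {"hand": [0.4,0.4,0.4,0.4,0.4,0.4,0.4,0.4,0.4,0.4,0.4,0.4,0.4,0.4,0.4,0.4,0.4,0.4,0.4,0.4], "offset": [[-0.03,0.09,0],[-0.01,0.26,0],[0.02,0.43,0],[0.06,0.59,0],[0.11,0.75,0],[0.18,0.91,0],[0.25,1.06,0],[0.34,1.2,0],[0.44,1.34,0],[0.54,1.47,0],[0.66,1.59,0],[0.79,1.71,0],[0.92,1.81,0],[1.06,1.91,0],[1.2,1.99,0],[1.36,2.06,0],[1.51,2.13,0],[1.68,2.18,0],[1.84,2.21,0],[2.01,2.24,0]], "rotation": [[0,0,-0.6],[0,0,-1.3],[0,0,-2],[0,0,-2.7],[0,0,-3.4],[0,0,-4.1],[0,0,-4.8],[0,0,-5.5],[0,0,-6.2],[0,0,-6.9],[0,0,-7.6],[0,0,-8.3],[0,0,-9],[0,0,-9.7],[0,0,-10.4],[0,0,-11.1],[0,0,-11.8],[0,0,-12.4],[0,0,-13.1],[0,0,-13.8]]}}

```text
time: 5.13
tcp_pos: [0.5245, 0.127, 0.0767]
ee_rot: [-2.404, 2.019, -0.002]
ft_force: [0.4, -0.0, 0.2]
grip_width: 0.0261
grip_force: 0.0
```

Run:
```python
from h import *
p,P,H,i=cloud("scene");h=mask(H,"blue")
for b in blob(h[185:275,290:405]): q=P[185:275,290:405][b];print(len(q),np.nanmean(q,0))
p,_=cams.grab_frame("wrist");cv2.imwrite("pics/w2.png",p[:,:,::-1])
arc((.5333,.0695),100,176,20)
```

```text
16 [0.5930969  0.08521526 0.08948849]
[0.52412325 0.12685427 0.07662277] -80.27658907796257 [-0.05851441 -0.23451258  0.04964914] 0.02584814546533514
[[0.01, 0.19, 0], [0.03, 0.34, 0], [0.05, 0.5, 0], [0.09, 0.64, 0], [0.13, 0.79, 0], [0.19, 0.94, 0], [0.25, 1.07, 0], [0.33, 1.21, 0], [0.41, 1.34, 0], [0.5, 1.46, 0], [0.6, 1.58, 0], [0.71, 1.69, 0], [0.82, 1.79, 0], [0.94, 1.89, 0], [1.07, 1.98, 0], [1.2, 2.06, 0], [1.34, 2.13, 0], [1.48, 2.19, 0], [1.62, 2.24, 0], [1.77, 2.28, 0]]
[[0, 0, np.float64(-0.68)], [0, 0, np.float64(-1.31)], [0, 0, np.float64(-1.95)], [0, 0, np.float64(-2.58)], [0, 0, np.float64(-3.21)], [0, 0, np.float64(-3.85)], [0, 0, np.float64(-4.48)], [0, 0, np.float64(-5.11)], [0, 0, np.float64(-5.75)], [0, 0, np.float64(-6.38)], [0, 0, np.float64(-7.01)], [0, 0, np.float64(-7.65)], [0, 0, np.float64(-8.28)], [0, 0, np.float64(-8.91)], [0, 0, np.float64(-9.55)], [0, 0, np.float64(-10.18)], [0, 0, np.float64(-10.81)], [0, 0, np.float64(-11.45)], [0, 0, np.float64(-12.08)], [0, 0, np.float64(-12.71)]]
```

View pics/w2.png

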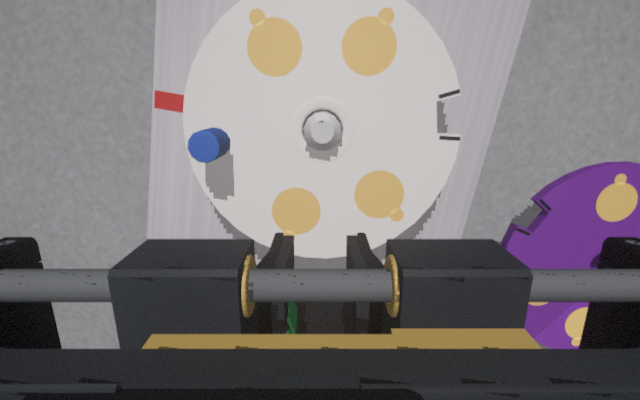

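The stub did not move: it is still at (209,145), left of the hand, so the fingers passed over it without force. I'll measure how high the fingertips really are from the wrist depth.

Run:
```python
from h import *
s,y=yaw();M=R.from_rotvec(s["ee_rot"]).as_matrix()
p,P,H,i=cloud("wrist");T=(P-s["tcp_pos"])@M*1000
for (u,v) in [(285,237),(285,245),(285,260),(285,275),(285,310),(280,245),(275,255),(357,237),(357,245),(357,260),(365,255),(320,246)]:
    print(u,v,T[v,u].round(1),P[v,u].round(3))
geom(win=(0,235,150,500))
```

```text
285 237 [  8.8 -17.  -23.3] [0.542 0.121 0.1  ]
285 245 [  9.3 -15.9 -34.4] [0.541 0.12  0.111]
285 260 [  9.2 -14.4 -50. ] [0.54  0.12  0.127]
285 275 [  32.4   -8.4 -107.4] [0.538 0.096 0.184]
285 310 [ -3.4 -13.2 -66.9] [0.536 0.132 0.144]
280 245 [ 10.3 -18.  -36.6] [0.543 0.12  0.113]
275 255 [ 10.5 -18.8 -47.8] [0.544 0.12  0.124]
357 237 [ 10.6  17.6 -27.8] [0.508 0.113 0.104]
357 245 [  9.3  17.  -34.3] [0.509 0.115 0.111]
357 260 [  8.9  15.5 -49.3] [0.51  0.115 0.126]
365 255 [ 10.9  18.8 -48.7] [0.507 0.113 0.125]
320 246 [-9.5  0.1  8.7] [0.522 0.136 0.068]
plate z 0.06813845306909339
plate centre [0.53354568 0.06917321 0.07235722]
spindle 1074 [0.53293222 0.06959977 0.0768996 ] [0.53295639 0.06948268]
blue 761 [0.5881 0.0856 0.0901] ang 16.8 r 0.057
blue 4 [0.5865 0.0786 0.0726] ang 10.1 r 0.0537
red 444 [0.6229 0.0705 0.0485] ang 0.9 r 0.0894
notch ang -4.5 357
seat ((536.6835327148438, 70.26287078857422), (214.31448364257812, 136.3186798095703), 9.591452598571777)
```

The real tips are about 23 mm above the reported TCP at this opening, so they passed over the stub. I'll go back over the stub and check the depth again.

Call:
{"fn": "send_rows", "kwargs": {"hand": [0.4,0.4,0.4,0.4,0.4,0.4,0.4,0.4,0.4,0.4,0.4,0.4,0.4,0.4,0.4], "offset": [[0.15,-0.15,-0.2],[0.3,-0.3,-0.4],[0.5,-0.5,-0.4],[0.65,-0.7,-0.4],[0.8,-0.9,-0.4],[1,-1.1,-0.4],[1.2,-1.3,-0.4],[1.4,-1.5,-0.4],[1.6,-1.7,-0.4],[1.75,-1.9,-0.4],[1.9,-2.1,-0.4],[2.05,-2.26,-0.4],[2.05,-2.26,-0.2],[2.05,-2.26,0],[2.05,-2.26,0]], "rotation": [[0,0,1.1],[0,0,2.2],[0,0,3.3],[0,0,4.4],[0,0,5.5],[0,0,6.6],[0,0,7.7],[0,0,8.8],[0,0,9.9],[0,0,11],[0,0,12.1],[0,0,13.2],[0,0,13.85],[0,0,13.85],[0,0,13.85]]}}

```text
time: 6.58
tcp_pos: [0.5878, 0.0853, 0.0744]
ee_rot: [0.454, -3.107, 0.0]
ft_force: [-0.3, 0.1, 0.2]
grip_width: 0.026
grip_force: 0.0
```

Run:
```python
from h import *
s,y=yaw();M=R.from_rotvec(s["ee_rot"]).as_matrix();print(s["tcp_pos"],y,s["time"])
p,P,H,i=cloud("wrist");T=(P-s["tcp_pos"])@M*1000;cv2.imwrite("pics/w3.png",p[:,:,::-1])
m=mask(H,"blue")&(P[...,2]>.086);print(m.sum(),np.nanmedian(T[m],0),np.nanmean(P[m],0),P[m][:,2].max())
f=(abs(T[...,1])<35)&(abs(T[...,0])<14)&(T[...,2]<-15)&(T[...,2]>-60)&(H[...,2]<80)
print("tips lowest",np.nanpercentile(T[f][:,2],[90,97,99.5]))
for sg in(-1,1):
    g=f&(sg*T[...,1]>0);print(np.nanpercentile(T[g],[2,50,98],axis=0).round(1))
```

```text
[0.5877601  0.08525981 0.07437808] -163.3769379840471 6.5833
97 [ -4.75159073   1.39567162 -15.66079608] [0.59157845 0.08784022 0.09002308] 0.09126381740827219
tips lowest [-28.09514666 -24.32698205 -22.50300073]
[[ -3.1 -23.4 -59.4]
 [  9.6 -17.3 -44.4]
 [ 11.3 -12.9 -23.7]]
[[  1.6  13.1 -59.2]
 [  9.6  17.7 -44.4]
 [ 11.3  23.7 -23.8]]
```

View pics/w3.png

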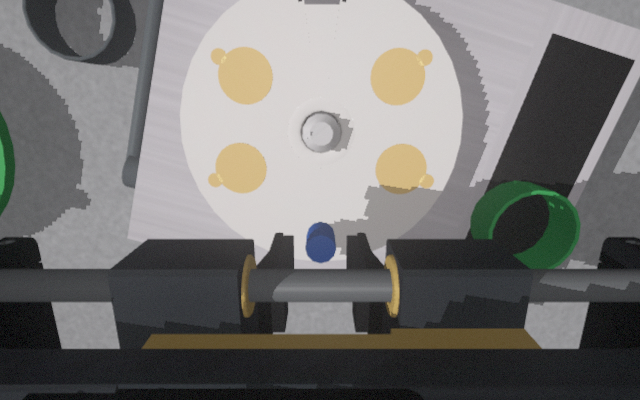

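The stub is centred between the fingers at (320,242), and the tips are about 22 mm short. I'll descend 21 mm.

Call:
{"fn": "send_rows", "kwargs": {"hand": [0.4,0.4,0.4,0.4,0.4,0.4], "offset": [[0,0,0.2],[0,0,0.4],[0,0,0.6],[0,0,0.75],[0,0,0.85],[0,0,0.85]], "rotation": [[0,0,0],[0,0,0],[0,0,0],[0,0,0],[0,0,0],[0,0,0]]}}

```text
time: 7.13
tcp_pos: [0.5878, 0.0854, 0.0534]
ee_rot: [0.453, -3.107, 0.0]
ft_force: [-0.7, 0.1, 0.7]
grip_width: 0.0261
grip_force: 0.0
```

Run:
```python
from h import *
print(bot.observe()["time"])
arc((.5331,.0695),17,100,20)
```

```text
7.1333
[0.58778164 0.08537622 0.05335678] -163.40277229987083 [-0.6651495   0.12854665  0.65772613] 0.02607372760802732
[[-0.04, 0.2, 0], [-0.02, 0.37, 0], [0.02, 0.53, 0], [0.06, 0.69, 0], [0.11, 0.85, 0], [0.18, 1.01, 0], [0.26, 1.16, 0], [0.35, 1.3, 0], [0.44, 1.44, 0], [0.55, 1.57, 0], [0.67, 1.69, 0], [0.79, 1.8, 0], [0.93, 1.9, 0], [1.07, 1.99, 0], [1.21, 2.08, 0], [1.36, 2.15, 0], [1.52, 2.21, 0], [1.68, 2.26, 0], [1.84, 2.3, 0], [2.01, 2.32, 0]]
[[0, 0, np.float64(-0.76)], [0, 0, np.float64(-1.45)], [0, 0, np.float64(-2.14)], [0, 0, np.float64(-2.83)], [0, 0, np.float64(-3.53)], [0, 0, np.float64(-4.22)], [0, 0, np.float64(-4.91)], [0, 0, np.float64(-5.6)], [0, 0, np.float64(-6.29)], [0, 0, np.float64(-6.98)], [0, 0, np.float64(-7.68)], [0, 0, np.float64(-8.37)], [0, 0, np.float64(-9.06)], [0, 0, np.float64(-9.75)], [0, 0, np.float64(-10.44)], [0, 0, np.float64(-11.13)], [0, 0, np.float64(-11.83)], [0, 0, np.float64(-12.52)], [0, 0, np.float64(-13.21)], [0, 0, np.float64(-13.9)]]
```

Call:
{"fn": "send_rows", "kwargs": {"hand": [0.4,0.4,0.4,0.4,0.4,0.4,0.4,0.4,0.4,0.4,0.4,0.4,0.4,0.4,0.4,0.4,0.4,0.4,0.4,0.4], "offset": [[-0.03,0.12,0],[-0.02,0.3,0],[0.02,0.53,0],[0.06,0.69,0],[0.11,0.85,0],[0.18,1.01,0],[0.26,1.16,0],[0.35,1.3,0],[0.44,1.44,0],[0.55,1.57,0],[0.67,1.69,0],[0.79,1.8,0],[0.93,1.9,0],[1.07,1.99,0],[1.21,2.08,0],[1.36,2.15,0],[1.52,2.21,0],[1.68,2.26,0],[1.84,2.3,0],[2.01,2.32,0]], "rotation": [[0,0,-0.6],[0,0,-1.3],[0,0,-2.1],[0,0,-2.8],[0,0,-3.5],[0,0,-4.2],[0,0,-4.9],[0,0,-5.6],[0,0,-6.3],[0,0,-7],[0,0,-7.7],[0,0,-8.4],[0,0,-9.1],[0,0,-9.8],[0,0,-10.5],[0,0,-11.2],[0,0,-11.8],[0,0,-12.5],[0,0,-13.2],[0,0,-13.9]]}}

```text
time: 8.8
tcp_pos: [0.524, 0.127, 0.0545]
ee_rot: [-2.409, 2.014, -0.001]
ft_force: [-0.3, -0.6, -0.2]
grip_width: 0.0259
grip_force: 0.4
```

Run:
```python
from h import *
print(bot.observe()["time"])
p,P,H,i=cloud("wrist");cv2.imwrite("pics/w4.png",p[:,:,::-1]);m=mask(H,"blue")&(P[...,2]>.07);print(m.sum(),np.nanmean(P[m],0))
arc((.5331,.0695),100,176,20)
```

```text
8.8
984 [0.52977084 0.12320988 0.08642125]
[0.52314362 0.12676994 0.05447656] -79.65888814881386 [-0.20868173  0.52154697  0.54521398] 0.025660214425454006
[[0.01, 0.16, 0], [0.02, 0.31, 0], [0.05, 0.46, 0], [0.08, 0.61, 0], [0.13, 0.76, 0], [0.18, 0.91, 0], [0.24, 1.05, 0], [0.32, 1.18, 0], [0.4, 1.31, 0], [0.49, 1.44, 0], [0.59, 1.56, 0], [0.69, 1.67, 0], [0.8, 1.77, 0], [0.92, 1.87, 0], [1.05, 1.96, 0], [1.18, 2.04, 0], [1.32, 2.11, 0], [1.46, 2.17, 0], [1.6, 2.22, 0], [1.75, 2.27, 0]]
[[0, 0, np.float64(-0.58)], [0, 0, np.float64(-1.21)], [0, 0, np.float64(-1.84)], [0, 0, np.float64(-2.48)], [0, 0, np.float64(-3.11)], [0, 0, np.float64(-3.74)], [0, 0, np.float64(-4.38)], [0, 0, np.float64(-5.01)], [0, 0, np.float64(-5.64)], [0, 0, np.float64(-6.28)], [0, 0, np.float64(-6.91)], [0, 0, np.float64(-7.54)], [0, 0, np.float64(-8.18)], [0, 0, np.float64(-8.81)], [0, 0, np.float64(-9.44)], [0, 0, np.float64(-10.08)], [0, 0, np.float64(-10.71)], [0, 0, np.float64(-11.34)], [0, 0, np.float64(-11.98)], [0, 0, np.float64(-12.61)]]
```

View pics/w4.png

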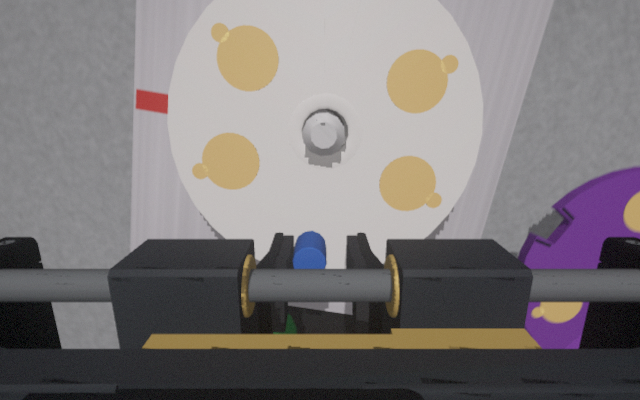

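The plate now turns with the stub, which rides at (310,250) against the trailing finger. I'll continue.

Call:
{"fn": "send_rows", "kwargs": {"hand": [0.4,0.4,0.4,0.4,0.4,0.4,0.4,0.4,0.4,0.4,0.4,0.4,0.4,0.4,0.4,0.4,0.4,0.4,0.4,0.4], "offset": [[0.01,0.16,0],[0.02,0.31,0],[0.05,0.46,0],[0.08,0.61,0],[0.13,0.76,0],[0.18,0.91,0],[0.24,1.05,0],[0.32,1.18,0],[0.4,1.31,0],[0.49,1.44,0],[0.59,1.56,0],[0.69,1.67,0],[0.8,1.77,0],[0.92,1.87,0],[1.05,1.96,0],[1.18,2.04,0],[1.32,2.11,0],[1.46,2.17,0],[1.6,2.22,0],[1.75,2.27,0]], "rotation": [[0,0,-0.6],[0,0,-1.2],[0,0,-1.8],[0,0,-2.5],[0,0,-3.1],[0,0,-3.7],[0,0,-4.4],[0,0,-5],[0,0,-5.6],[0,0,-6.3],[0,0,-6.9],[0,0,-7.5],[0,0,-8.2],[0,0,-8.8],[0,0,-9.4],[0,0,-10.1],[0,0,-10.7],[0,0,-11.3],[0,0,-12],[0,0,-12.6]]}}

```text
time: 10.52
tcp_pos: [0.4757, 0.0741, 0.0546]
ee_rot: [-3.139, 0.117, -0.002]
ft_force: [-0.7, 0.9, 0.6]
grip_width: 0.0261
grip_force: 0.7
```

Run:
```python
from h import *
print(bot.observe()["time"])
p,P,H,i=cloud("wrist");cv2.imwrite("pics/w5.png",p[:,:,::-1]);m=mask(H,"blue")&(P[...,2]>.07);print(m.sum(),np.nanmean(P[m],0))
v,u=np.nonzero(m);print(u.mean(),v.mean())
geom(win=(0,232,100,560))
arc((.5331,.0695),176,186,10)
```

```text
10.5167
389 [0.4782802  0.07936063 0.0900386 ]
308.4061696658098 260.7840616966581
plate z 0.06812737400198926
plate centre [0.53445917 0.0693786  0.07280694]
spindle 1369 [0.53296954 0.0697449  0.07686566] [0.53310674 0.06973195]
notch ang -5.4 364
seat ((536.1644897460938, 72.67239379882812), (245.3380889892578, 120.96339416503906), 85.52862548828125)
[0.47545218 0.07366    0.05448532] -4.506158427673782 [0.72594817 0.12000409 0.25201138] 0.026442210088724105
[[-0.01, 0.05, 0], [-0.01, 0.09, 0], [-0.0, 0.13, 0], [-0.0, 0.17, 0], [0.0, 0.21, 0], [0.01, 0.25, 0], [0.01, 0.29, 0], [0.02, 0.33, 0], [0.02, 0.37, 0], [0.03, 0.41, 0]]
[[0, 0, np.float64(-0.25)], [0, 0, np.float64(-0.42)], [0, 0, np.float64(-0.58)], [0, 0, np.float64(-0.75)], [0, 0, np.float64(-0.92)], [0, 0, np.float64(-1.08)], [0, 0, np.float64(-1.25)], [0, 0, np.float64(-1.42)], [0, 0, np.float64(-1.58)], [0, 0, np.float64(-1.75)]]
```

View pics/w5.png

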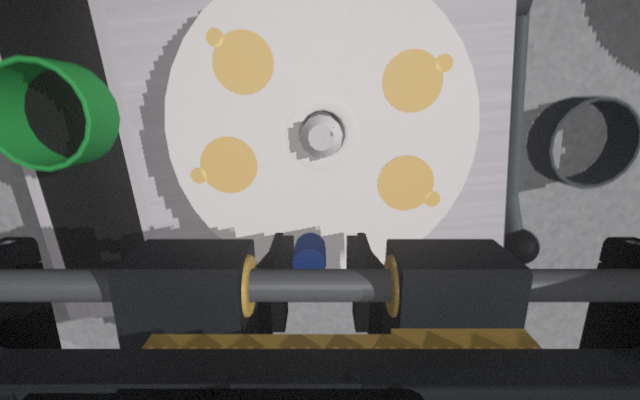

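Stub at (308,261), angle about 170°, with a target of about 180.7°. I'll push another 10.5° slowly.

Call:
{"fn": "send_rows", "kwargs": {"hand": [0.4,0.4,0.4,0.4,0.4,0.4,0.4,0.4,0.4,0.4,0.4,0.4], "offset": [[-0.01,0.05,0],[-0.01,0.09,0],[0,0.13,0],[0,0.17,0],[0,0.21,0],[0.01,0.25,0],[0.01,0.29,0],[0.02,0.33,0],[0.02,0.37,0],[0.03,0.41,0],[0.03,0.42,0],[0.03,0.42,0]], "rotation": [[0,0,-0.2],[0,0,-0.4],[0,0,-0.6],[0,0,-0.75],[0,0,-0.9],[0,0,-1.1],[0,0,-1.25],[0,0,-1.4],[0,0,-1.6],[0,0,-1.75],[0,0,-1.75],[0,0,-1.75]]}}

```text
time: 11.62
tcp_pos: [0.4751, 0.0631, 0.0541]
ee_rot: [3.137, 0.167, -0.0]
ft_force: [0.1, 0.6, -0.2]
grip_width: 0.0262
grip_force: 0.4
```

Run:
```python
from h import *
s,y=yaw();print(s["tcp_pos"],y,s["time"])
p,P,H,i=cloud("wrist");m=mask(H,"blue")&(P[...,2]>.087);q=np.nanmean(P[m],0);print(q,np.degrees(np.arctan2(q[1]-.0695,q[0]-.5331)))
p,P,H,i=cloud("scene");cv2.imwrite("pics/s5.png",cv2.resize(p[185:275,290:405,::-1],None,fx=6,fy=6,interpolation=cv2.INTER_CUBIC))
```

```text
[0.47514442 0.06310358 0.05414441] 6.081159804726689 11.6167
[0.47754971 0.0688736  0.08997415] -179.35394638209536
```

View pics/s5.png

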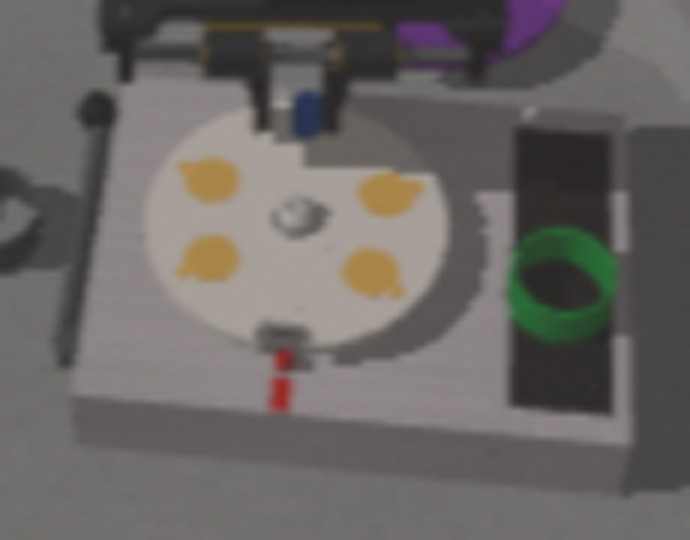

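The notch at crop (284,338) is lined up with the pin at (284,360). I'll back off the stub, rise, open and go over the spindle.

Call:
{"fn": "send_rows", "kwargs": {"hand": [0.4,0.4,0.4,0.4,0.4,0.4,0.4,0.4,0,-1,-1,-1,-1,-1,-1,-1,-1,-1,-1,-1], "offset": [[0,-0.08,0],[0,-0.16,0],[0,-0.18,-0.2],[0,-0.18,-0.6],[0,-0.18,-1],[0,-0.18,-1.5],[0,-0.18,-1.8],[0,-0.18,-1.8],[0.3,-0.1,-1.8],[0.6,0,-1.8],[0.9,0,-1.8],[1.2,0,-1.8],[1.5,0,-1.8],[1.8,0,-1.8],[2.1,0,-1.8],[2.34,0,-1.8],[2.34,0,-1.8],[2.34,0,-1.8],[2.34,0,-1.8],[2.34,0,-1.8]], "rotation": [[0,0,0],[0,0,0],[0,0,0],[0,0,0],[0,0,0],[0,0,0],[0,0,0],[0,0,0],[0,0,0.3],[0,0,0.6],[0,0,0.9],[0,0,0.9],[0,0,0.9],[0,0,0.9],[0,0,0.9],[0,0,0.9],[0,0,0.9],[0,0,0.9],[0,0,0.9],[0,0,0.9]]}}

```text
time: 13.38
tcp_pos: [0.533, 0.0694, 0.0992]
ee_rot: [3.141, 0.019, -0.0]
ft_force: [-0.3, 0.4, -0.5]
grip_width: 0.0863
grip_force: 0.0
```

Run:
```python
from h import *
s,y=yaw();M=R.from_rotvec(s["ee_rot"]).as_matrix();print(s["tcp_pos"],y,s["time"],s["grip_width"])
p,P,H,i=cloud("wrist");T=(P-s["tcp_pos"])@M*1000
f=(abs(T[...,1])<75)&(abs(T[...,0])<14)&(T[...,2]<-10)&(T[...,2]>-60)&(H[...,2]<80)
for sg in(-1,1):
    g=f&(sg*T[...,1]>0);print(np.nanpercentile(T[g],[1,50,99.5],axis=0).round(1))
m=mask(H,"blue")&(P[...,2]>.087);q=np.nanmean(P[m],0);print(q,np.degrees(np.arctan2(q[1]-.0695,q[0]-.5331)))
p,P,H,i=cloud("scene");Q=P[185:275,290:405];h=H[185:275,290:405]
m=mask(h,"blue");print(np.nanmean(Q[m],0));cv2.imwrite("pics/s6.png",cv2.resize(p[185:275,290:405,::-1],None,fx=6,fy=6,interpolation=cv2.INTER_CUBIC))
```

```text
[0.53296349 0.06940398 0.09922078] 0.6988934828857521 13.3833 0.08628921906536148
[[ -7.5 -54.2 -59.7]
 [  9.5 -46.2 -41.5]
 [ 11.5 -43.1 -22.2]]
[[ -6.7  42.5 -59.6]
 [  9.5  45.8 -41.8]
 [ 11.5  54.2 -22.6]]
[0.47646351 0.06833435 0.09012829] -178.8209499488392
[0.48010942 0.06865391 0.08683806]
```

View pics/s6.png

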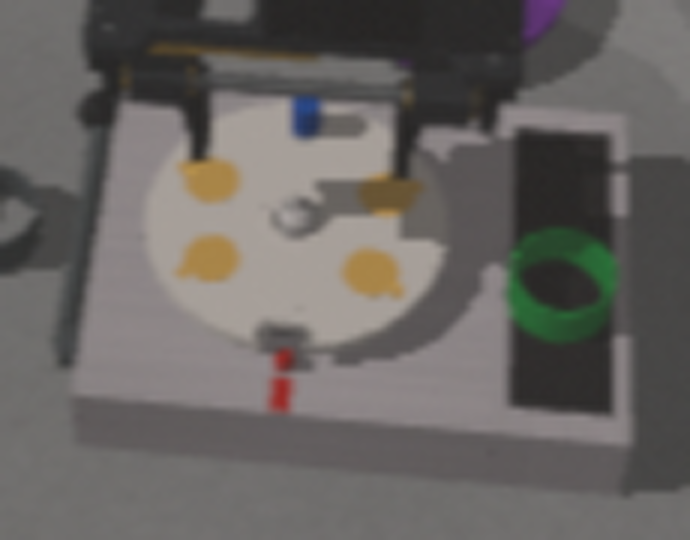

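Aligned, and the fingers straddle the spindle over the plate. I'll press down now.

Call:
{"fn": "send_rows", "kwargs": {"hand": [-1,-1,-1,-1,-1,-1,-1,-1,-1,-1,-1,-1,-1,-1,-1,-1,-1], "offset": [[0,0,0.4],[0,0,0.8],[0,0,1.2],[0,0,1.6],[0,0,1.9],[0,0,2],[0,0,2.05],[0,0,2.1],[0,0,2.15],[0,0,2.2],[0,0,2.25],[0,0,2.3],[0,0,2.35],[0,0,2.4],[0,0,2.45],[0,0,2.5],[0,0,2.5]], "rotation": [[0,0,0],[0,0,0],[0,0,0],[0,0,0],[0,0,0],[0,0,0],[0,0,0],[0,0,0],[0,0,0],[0,0,0],[0,0,0],[0,0,0],[0,0,0],[0,0,0],[0,0,0],[0,0,0],[0,0,0]]}}

```text
time: 14.9
tcp_pos: [0.5337, 0.0696, 0.0379]
ee_rot: [-3.141, -0.019, -0.002]
ft_force: [-0.9, 0.0, 5.0]
grip_width: 0.0872
grip_force: 2.1
```

Run:
```python
from h import *
s,y=yaw();print(s["tcp_pos"],y,s["time"],s["ft_force"],s["moment"])
p,P,H,i=cloud("wrist");T=P[60:225,200:440]
m=(H[60:225,200:440,1]<60)&(T[...,2]>.05)&(T[...,2]<.072);A=T[m];c=np.linalg.lstsq(np.c_[A[:,:2]-[.5331,.0695],np.ones(len(A))],A[:,2],rcond=None)[0];print("plane",c,len(A))
```

```text
[0.5337156  0.06956901 0.03785488] 0.7079274772357723 14.9 [-0.85864346  0.01370181  5.04178308] [-0.05477112  0.45575327 -0.05100189]
plane [-0.00311082  0.0009029   0.05965796] 19605
```

Call:
{"fn": "send_rows", "kwargs": {"hand": [-1,-1,-1,-1,-1,-1,-1,-1], "offset": [[0,0,0.04],[0,0,0.08],[0,0,0.11],[0,0,0.14],[0,0,0.16],[0,0,0.18],[0,0,0.18],[0,0,0.18]], "rotation": [[0,0,0],[0,0,0],[0,0,0],[0,0,0],[0,0,0],[0,0,0],[0,0,0],[0,0,0]]}}

```text
time: 15.62
tcp_pos: [0.5337, 0.0696, 0.0343]
ee_rot: [-3.141, -0.02, -0.002]
ft_force: [-4.2, 1.3, 10.9]
grip_width: 0.0869
grip_force: 5.9
```

```bash
cat >> h.py <<'E'
def plane():
    s,y=yaw();print(s["tcp_pos"],y,s["time"],s["ft_force"])
    p,P,H,i=cloud("wrist");T=P[60:225,200:440]
    m=(H[60:225,200:440,1]<60)&(T[...,2]>.05)&(T[...,2]<.072);A=T[m];c=np.linalg.lstsq(np.c_[A[:,:2]-[.5331,.0695],np.ones(len(A))],A[:,2],rcond=None)[0];print("plane",c,len(A))
E
python3 -c "
from h import *
plane()"
```

```text
[0.53374128 0.06955838 0.03429738] 0.7198665287616639 15.6167 [-4.21231819  1.28792576 10.93082558]
plane [-0.00199096  0.0010948   0.05613503] 19573
```

It is nearly home (top at 56.1 mm). One firmer push to confirm, then retreat.

Call:
{"fn": "send_rows", "kwargs": {"hand": [-1,-1,-1,-1], "offset": [[0,0,0.03],[0,0,0.06],[0,0,0.06],[0,0,0.06]], "rotation": [[0,0,0],[0,0,0],[0,0,0],[0,0,0]]}}

```text
time: 16.0
tcp_pos: [0.5338, 0.0695, 0.0342]
ee_rot: [3.141, 0.02, 0.003]
ft_force: [-6.6, 0.3, 20.6]
grip_width: 0.0873
grip_force: 10.3
```

Call:
{"fn": "send_rows", "kwargs": {"hand": [-1,-1,-1,-1,-1,-1,-1,-1,-1,-1], "offset": [[0,0,-0.2],[0,0,-0.5],[0,0,-1],[0,0,-1.8],[0,0,-2.6],[0,0,-3.5],[0,0,-4.5],[0,0,-5.5],[0,0,-5.5],[0,0,-5.5]], "rotation": [[0,0,0],[0,0,0],[0,0,0],[0,0,0],[0,0,0],[0,0,0],[0,0,0],[0,0,0],[0,0,0],[0,0,0]]}}

```text
time: 16.83
tcp_pos: [0.5344, 0.07, 0.1699]
ee_rot: [-3.14, -0.019, -0.006]
ft_force: [-0.5, -0.1, -0.7]
grip_width: 0.0873
grip_force: 0.0
```

Run:
```python
from h import *
plane()
geom(zt=.056,win=(0,240,180,460))
p,P,H,i=cloud("scene");cv2.imwrite("pics/s7.png",cv2.resize(p[185:275,290:405,::-1],None,fx=6,fy=6,interpolation=cv2.INTER_CUBIC))
```

```text
[0.53436163 0.06995054 0.16990478] 0.6844792672190981 16.8333 [-0.46755854 -0.09977135 -0.68696661]
plane [-2.17474360e-03  8.16577101e-05  5.61471077e-02] 13782
plate z 0.05617548813010631
plate centre [0.53623145 0.06929604 0.07182208]
spindle 505 [0.53425989 0.06999861 0.07550825] [0.53489288 0.07000122]
red 215 [0.6223 0.0705 0.0485] ang 0.8 r 0.0861
red 59 [0.606  0.0697 0.0485] ang 0.3 r 0.0698
notch ang -179.2 147
seat ((557.4984741210938, 84.46814727783203), (149.8458709716797, 229.4353485107422), 0.36484554409980774)
```

View pics/s7.png

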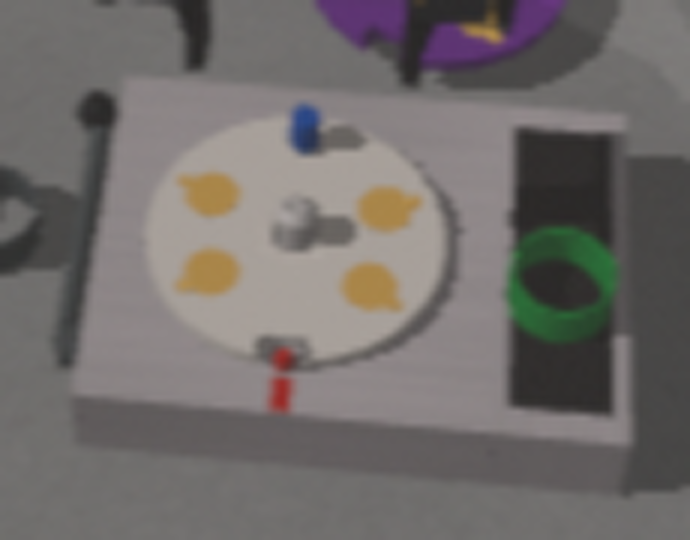

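The plate is flat, with its top 56.1 mm above the table. The pin at crop (283,357) sits in the notch, the hand is clear, and the bystanders in view are undisturbed.

```bash
python3 -c "
from rig import order
print(order.finish_job())"
```

```text
the job is handed in; nothing more can be done
None
```

I turned the plate until its notch met the pin and pressed it home; it measured flat on the seat with the hand clear, and I handed the job in at about 17 s of the 64 s allowed (no verdict was returned).

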